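# Take the dial padlock off the released lock-out station

## Task

One machine is released for use again: its lock-out station has the round ring-shaped tally on its tray (the other has the square plate). Turn the dial of that station's padlock clockwise, click by click, until the pointer of its grip lines up with the rib towards the shackle, pull the shackle fully open, then lift the padlock off its station and present it: finish while holding it still in the gripper, dial up and level, shackle open, about 20 cm above the bench. Leave the other lock, the tally, the plate and everything else on the bench as they are.

Things in the scene. Friction and masses are not known exactly. Their poses are not given: they have to be found in the camera images.
- station1: fixed grey lock-out station, plate 170 x 120 x 30 mm lying on the bench. Origin: on the bench, under the lock's place; x runs from shackle end to tray end, z up; plate x -60 to 110, y +-60 mm. Lugs at the lock's front (x -50 to -40, y -15 to 5) and rear (x 39 to 49, y +-30), tops 48 mm above the bench; low side stops (8 mm above the plate) at x 26 to 38, |y| 31 to 38
- station1_staple (a point): top of the staple: arch of 7 mm round bar over the shackle leg at y = +21 mm, x -51 to -43, y 7 to 35 mm in the station's frame, up to 58 mm above the bench. The lock cannot be lifted until the shackle is out of it; when open the tip clears it by 7 mm
- station1_tray (a point): the tray place of station1: the bare end of the plate, centre point on the plate's top, 80 mm along the station's +x; the tally or the square plate lies within about 25 mm of it
- lock1: loose brass padlock lying flat on its station, dial up, 0.4 to 0.65 kg. Body 76 (x) x 60 (y) x 40 (z) mm; origin: centre of its underside; axes as the station's. The shackle leaves the -x face. Its sides (60 mm apart in y) are free for gripping at x = 0; the dial's bar grip reaches 72 mm above the underside. With the shackle fully open it lifts straight up
- lock1_dial (a joint): turn of the dial, rad, 0 to 2.5, growing clockwise from above; spring click notches every 0.4 (0, 0.4 ... 2.4), about 0.15 N m a click, settles into the nearest. Opens only in the notch at 2.0 (+-0.1), pointer then along lock -x, in line with the rib. Starts below 1.7: turn clockwise. Pointer angle in the lock's frame (counterclockwise from x): pi + 2.0 - value
- lock1_grip (a point): point on the dial axis, 66 mm above the lock's underside: the height to grip from above. Dial: 42 mm steel disc (top 44 mm above the underside) with an upright black bar grip 36 x 14 mm, 28 mm high, top at 72 mm; its long way is the pointer line, the pointer end has a steel stripe on top and a beak low on the bar, out to 24 mm. The rib is a 3 mm raised bar on the body by the shackle
- lock1_shackle (a joint): how far the shackle is pulled out, m: 0 shut, 0.030 fully open (along lock -x); takes about 3 N and stays where left; blocked, but for about 2 mm of play, unless the dial is in its opening notch
- lock1_bow (a point): middle of the cross bar (bow) of the U shackle, on the bar's axis; moves with it. 9 mm round steel, straight for 26 mm along lock y, 14 mm above the lock's underside, 60 mm from the lock's face when shut, 38 mm beyond the plate's edge. Legs at y = +-21 mm with 33 mm free between them for a finger
- station2: fixed grey lock-out station, plate 170 x 120 x 30 mm lying on the bench. Origin: on the bench, under the lock's place; x runs from shackle end to tray end, z up; plate x -60 to 110, y +-60 mm. Lugs at the lock's front (x -50 to -40, y -15 to 5) and rear (x 39 to 49, y +-30), tops 48 mm above the bench; low side stops (8 mm above the plate) at x 26 to 38, |y| 31 to 38
- station2_staple (a point): top of the staple: arch of 7 mm round bar over the shackle leg at y = +21 mm, x -51 to -43, y 7 to 35 mm in the station's frame, up to 58 mm above the bench. The lock cannot be lifted until the shackle is out of it; when open the tip clears it by 7 mm
- station2_tray (a point): the tray place of station2: the bare end of the plate, centre point on the plate's top, 80 mm along the station's +x; the tally or the square plate lies within about 25 mm of it
- lock2: loose brass padlock lying flat on its station, dial up, 0.4 to 0.65 kg. Body 76 (x) x 60 (y) x 40 (z) mm; origin: centre of its underside; axes as the station's. The shackle leaves the -x face. Its sides (60 mm apart in y) are free for gripping at x = 0; the dial's bar grip reaches 72 mm above the underside. With the shackle fully open it lifts straight up
- lock2_dial (a joint): turn of the dial, rad, 0 to 2.5, growing clockwise from above; spring click notches every 0.4 (0, 0.4 ... 2.4), about 0.15 N m a click, settles into the nearest. Opens only in the notch at 2.0 (+-0.1), pointer then along lock -x, in line with the rib. Starts below 1.7: turn clockwise. Pointer angle in the lock's frame (counterclockwise from x): pi + 2.0 - value
- lock2_grip (a point): point on the dial axis, 66 mm above the lock's underside: the height to grip from above. Dial: 42 mm steel disc (top 44 mm above the underside) with an upright black bar grip 36 x 14 mm, 28 mm high, top at 72 mm; its long way is the pointer line, the pointer end has a steel stripe on top and a beak low on the bar, out to 24 mm. The rib is a 3 mm raised bar on the body by the shackle
- lock2_shackle (a joint): how far the shackle is pulled out, m: 0 shut, 0.030 fully open (along lock -x); takes about 3 N and stays where left; blocked, but for about 2 mm of play, unless the dial is in its opening notch
- lock2_bow (a point): middle of the cross bar (bow) of the U shackle, on the bar's axis; moves with it. 9 mm round steel, straight for 26 mm along lock y, 14 mm above the lock's underside, 60 mm from the lock's face when shut, 38 mm beyond the plate's edge. Legs at y = +-21 mm with 33 mm free between them for a finger
- tally: the round tally: flat steel ring, 44 mm outside, 22 mm hole, 8 mm thick, lying on the tray of one station; origin: centre of its underside; that station's lock is the one to take off
- blank: flat square steel plate 40 x 40 x 8 mm, lying on the tray of the other station, whose lock stays; origin: centre of its underside
- buff: grey cloth polishing wheel 100 mm across, 22 mm thick, lying flat; a bystander, leave alone; origin: centre of its underside
- spanner: steel spanner lying on the bench; a bystander, leave alone; origin: centre of its underside
- tin: can 56 mm across, 75 mm high, between or behind the stations; a bystander, leave alone; origin: centre of its underside
- roughstone: brown rough stone 72 mm across, 44 mm high, near the stations' shackle ends; a bystander, leave alone; origin: centre of its underside
- mug: white mug 76 mm across, 90 mm high; a bystander, leave alone; origin: centre of its underside
- handbrush: hand brush lying on the bench; a bystander, leave alone; origin: centre of its underside
Things that resemble listed ones, but are neither listed nor needed, are in the scene too. What is shaped like the tally but orange or yellow is not meant. What is shaped like the station2 but orange is not meant.

How it is judged (in metres and radians):
On the way, in this order (a step that is already met when the one before it is completed fails the run):
1. the dial of the tally's lock is in the opening notch, shackle still shut, lock still on its station (((horizontal distance between tally and station1_tray below 0.06 m and value of joint lock1_dial between 1.86 and 2.14 rad and value of joint lock1_shackle below 0.008 m and distance of lock1 from where it was at the start of the episode below 0.015 m) or (horizontal distance between tally and station2_tray below 0.06 m and value of joint lock2_dial between 1.86 and 2.14 rad and value of joint lock2_shackle below 0.008 m and distance of lock2 from where it was at the start of the episode below 0.015 m))), for 0.2 s.
2. its shackle is pulled open (more than 24 mm) while the lock still lies on its station (((horizontal distance between tally and station1_tray below 0.06 m and value of joint lock1_shackle above 0.024 m and distance of lock1 from where it was at the start of the episode below 0.012 m) or (horizontal distance between tally and station2_tray below 0.06 m and value of joint lock2_shackle above 0.024 m and distance of lock2 from where it was at the start of the episode below 0.012 m))), for 0.2 s.
At the end, for the whole second after the job is handed in: The lock of the station with the ring tally is held in the fingers, still (under 3 cm/s), its underside 14 to 35 cm above the bench, dial up within 0.25 rad of level, shackle more than 24 mm open, touching its station no more; the other lock is shut and in place (within 15 mm) (((horizontal distance between tally and station1_tray below 0.06 m and value of joint lock1_shackle above 0.024 m and height (world z) of lock1 between 0.14 and 0.35 m and angle between lock1's own z axis and vertical below 0.25 rad and linear speed of lock1 below 0.03 m/s and contact force between lock1 and the fingers above 3 N and contact force between lock1 and station1 below 0.1 N and value of joint lock2_shackle below 0.008 m and distance of lock2 from where it was at the start of the episode below 0.015 m) or (horizontal distance between tally and station2_tray below 0.06 m and value of joint lock2_shackle above 0.024 m and height (world z) of lock2 between 0.14 and 0.35 m and angle between lock2's own z axis and vertical below 0.25 rad and linear speed of lock2 below 0.03 m/s and contact force between lock2 and the fingers above 3 N and contact force between lock2 and station2 below 0.1 N and value of joint lock1_shackle below 0.008 m and distance of lock1 from where it was at the start of the episode below 0.015 m))); the arm keeps its last pose, push and grip.
It fails at once if the other lock's dial is turned to its opening notch, its shackle opened by 10 mm, or the lock shifted by 20 mm ((horizontal distance between tally and station1_tray below 0.06 m and (value of joint lock2_shackle above 0.01 m or distance of lock2 from where it was at the start of the episode above 0.02 m or value of joint lock2_dial above 1.85 rad)) or (horizontal distance between tally and station2_tray below 0.06 m and (value of joint lock1_shackle above 0.01 m or distance of lock1 from where it was at the start of the episode above 0.02 m or value of joint lock1_dial above 1.85 rad))).
It fails at once if the tally or the square plate is shifted by more than 30 mm (distance of any of tally, blank from where it was at the start of the episode above 0.03 m).
It fails at once if a bystander is shifted by more than 40 mm (distance of any of buff, spanner, tin, roughstone, mug, handbrush from where it was at the start of the episode above 0.04 m).
It also fails if it takes over 61 s, if anything falls off the work surface, if the arm or the gripper's body presses on something with over 40 N, if the wrist force passes 120 N, or if a joint passes its speed limit or range.

## Robot

A 6-joint arm with a two-finger parallel gripper is mounted at the origin on the work surface. World frame = base frame: x ahead of the robot, y to its left, z up, the work surface at z = 0. Lengths are in mm, angles in degrees, forces in N, time in s.
With the tool pointing down it reaches from about 350 to 850 mm from the base axis. Payload 8.1 kg.
Tool frame: the origin (TCP) lies between the finger pads; the fingertips stand 11 mm ahead of it and the grasp point (between the pads) lies 8 mm behind it; z points along the fingers, y is the line along which they close (so a half turn about z gives the same grasp; the last joint's range is limited). The gripper opens to 85 mm and grips with 20 to 120 N. Pads are 22 mm wide; open, the fingers measure 114 mm over their backs; the gripper's body (76 mm by 85 mm) begins 54 mm behind the grasp point. The pads swing forward as they close: fully open they stand 13 mm farther back than shut.
Start: joints at [-78.117, 7.471, 85.268, -0, 87.261, -4.893], TCP at [173.201, -574.462, 242.292] pointing down, gripper open.
Joint ranges: [-169.43, 169.43], [-51.17, 129.36], [1.28, 143.12], [-76.62, 256.62], [0, 156.53], [-152.29, 152.29]. Speed limits (degrees/s): [136.94, 136.94, 159.86, 180, 180, 180].

## Interface

Orientations are given as [roll, pitch, yaw] about the fixed x, y, z axes, in that order (R = Rz(yaw) Ry(pitch) Rx(roll)).
In Python, from bench import r, snapshot, get_calibration gives the robot as it stands.
- The arm moves only by the tool step_arm, never from a script. Its argument "rows" is a list of rows, each a list of 2 entries, a list of its own where there are three numbers: the shift along the tool's x, y, z in mm, then the turn about the tool's z in degrees. In form: [[[tx, ty, tz], yaw], ...]. A call has 1 to 12 rows; each row is the pose to reach, as a shift and turn from the pose commanded when the call began, along the tool's axes at that moment; what a row does not reach only later rows make up. A row lasts 1/10 s, in which the tool goes at most 50 mm and 8.59 degrees, less where a joint would pass 70% of its speed; a pose out of reach is approached as far as the arm can. A call with a gripper value outside its range is refused whole. "fingers" is the opening, from 0 (shut) to 1 (fully open), set as the call begins (left out, the last holds). The fingers move at their own pace and stop on an object; "squeeze" is the grip in N (left out, the last holds). Time passes only in rows, so rows that repeat a pose let the fingers close. It gives the time, the measured TCP pose, the force, the opening and the grip force at its end, in the units of the state.
- r.sense(): the state, without advancing time (a new reading comes with each control period).
- snapshot(name): name is "scene" or "top"; returns the picture (384x512x3 uint8, blue, green, red); there is no depth.
- get_calibration(name): a dict with "fovy" (degrees; the focal length in pixels is half the picture's height over the tangent of half this angle, whatever the lens; pixels are square), "cx", "cy" (the principal point, pixels), "eye" and "orientation" of the camera in the world. Camera axes: x right, y up, looking along -z (the intrinsics and any distortion apply to the point x, -y, -z); pixel columns grow to the right and rows downward; lengths in mm; the calibration is good to about 2 mm. A picture is of the moment at which its call begins. get_calibration takes no time and is no camera call.
- r.hand_in(): hands the job in; it is judged then, once.
The state is a dict: "time": time; "joint_pos": joint angles; "qd": joint speeds; "joint_efforts": joint torques, N m; "tool_pos": TCP position; "tcp_rot": TCP orientation; "ft_force": force on the tool from outside, world axes, zero at the start; "wrist_torque": the same for the moment, N m; "finger_gap": finger opening in mm; "grip_force": force on a finger pad.
Only numpy, scipy, OpenCV 4.12 (cv2) and the standard library are available. Lean on these libraries where they do the work, as an engineer would, in place of code of your own. Each camera call takes 0.05 s, during which the arm holds its last target. There are 200 camera calls.

## Working session

There is one attempt and no reset: what is moved stays moved. The work goes in short steps, Python scripts to look and compute and a tool call to move; the robot and the scene stay as the last step left them, time stands still between calls to the robot, and variables do not carry over. Pictures are saved under pics/ and viewed, at most 10 in all, crops included, and the job is handed in when it is done.

Besides the shell and the picture viewer there is one more tool, called after "Emit:" by a JSON object that holds its "fn" and its "kwargs", one argument or row to a line. step_arm: Moves the arm, as the interface text tells. Its arguments: {"type":"object","properties":{"rows":{"type":"array"},"fingers":{"type":"number"},"squeeze":{"type":"number"}},"required":["rows"]}

```bash
mkdir -p pics; ls; python3 - <<'E'
from bench import r,snapshot,get_calibration
import cv2,json
for n in("scene","top"):
    cv2.imwrite(f"pics/{n}0.png",cv2.resize(snapshot(n),None,fx=1.5,fy=1.5,interpolation=cv2.INTER_CUBIC)); print(n,get_calibration(n))
    cv2.imwrite(f"{n}0raw.png",snapshot(n))
print(r.sense())
E
```

```text
pics
scene {'fovy': 57.47706133102538, 'cx': 261.96861031619494, 'cy': 190.75139955606423, 'eye': array([1036.74888876, -439.0906724 ,  713.32806217]), 'orientation': array([46.53377779,  0.51046917, 49.06954064])}
top {'fovy': 53.82346646327984, 'cx': 257.1643431796897, 'cy': 195.9712485511844, 'eye': array([ 457.28500957,  -30.70087266, 1329.00877169]), 'orientation': array([  2.29439492,   1.41745325, -89.78180153])}
{'time': 0.2, 'joint_pos': array([-7.81154444e+01,  7.50070259e+00,  8.53062373e+01,  4.21967030e-04,
        8.72633228e+01, -4.89186725e+00]), 'qd': array([ 0.02748647, -0.12942346, -0.16634052,  0.01669712,  0.03101969,
        0.10241924]), 'joint_efforts': array([ 4.41828724e-04, -5.69321716e+01, -5.00542259e+01, -2.14257802e-04,
        1.01925855e-02, -5.27103873e-05]), 'tool_pos': array([ 173.14770991, -574.11559882,  241.6154679 ]), 'tcp_rot': array([-1.79930029e+02, -6.41161409e-03,  1.67763986e+01]), 'ft_force': array([ 0.2664241 ,  0.03488184, -0.02773889]), 'wrist_torque': array([-0.01272821, -0.01231923, -0.0157616 ]), 'grip_force': 0.0, 'finger_gap': 85.61212337167342}
```

View pics/top0.png

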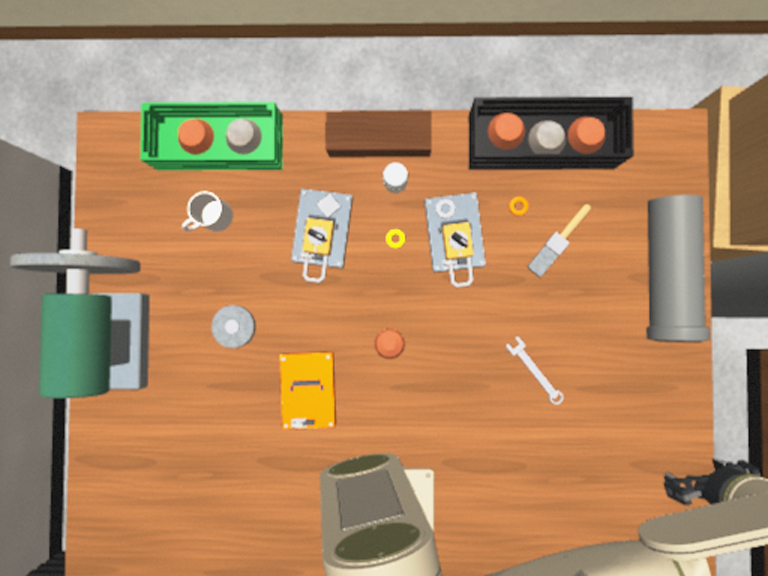

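View pics/scene0.png

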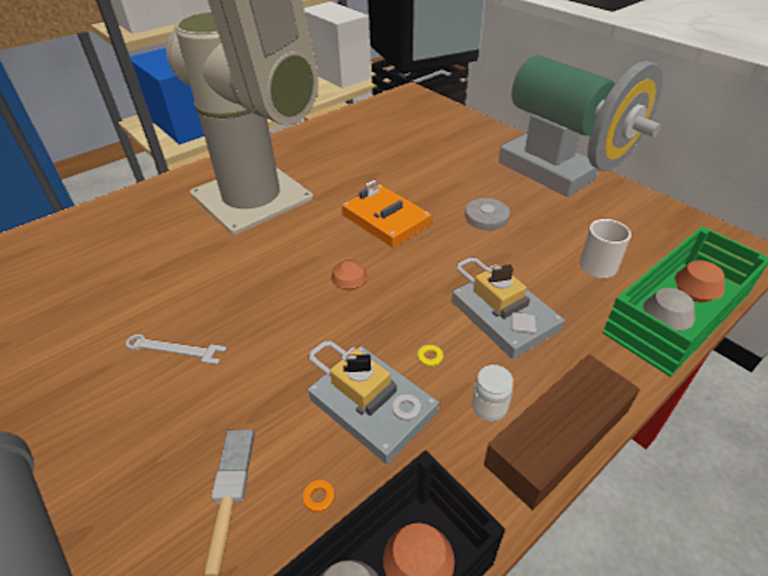

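The two grey stations hold a square plate at top-view (329,204), on the left, and a grey ring at (446,208), on the right. The yellow ring (396,238), the orange ring (519,206) and the orange station (307,390) are decoys. The grey ring on the right station fits, so I'll confirm it in a crop.

```bash
cat > h.py <<'E'
from bench import r,snapshot,get_calibration
import cv2,numpy as np
from scipy.spatial.transform import Rotation as R
def cam(n):
    c=get_calibration(n); f=192/np.tan(np.radians(c['fovy']/2)); return c,f,R.from_euler('xyz',c['orientation'],degrees=True).as_matrix()
def ray(n,px,z):
    c,f,M=cam(n); px=np.atleast_2d(np.asarray(px,float))
    d=np.c_[(px[:,0]-c['cx'])/f,-(px[:,1]-c['cy'])/f,-np.ones(len(px))]@M.T
    return c['eye']+d*((z-c['eye'][2])/d[:,2])[:,None]
def proj(n,P):
    c,f,M=cam(n); q=(np.atleast_2d(P)-c['eye'])@M
    return np.c_[c['cx']+f*q[:,0]/-q[:,2],c['cy']-f*q[:,1]/-q[:,2]]
E
python3 - <<'E'
from h import *
t=cv2.imread('top0raw.png'); s=cv2.imread('scene0raw.png')
a=cv2.resize(t[120:200,275:335],None,fx=7,fy=7,interpolation=cv2.INTER_CUBIC)
b=cv2.resize(s[220:310,200:300],None,fx=4,fy=4,interpolation=cv2.INTER_CUBIC)
o=np.zeros((560,800,3),np.uint8);o[:560,:420]=a;o[:360,420:800]=b[:,:380];cv2.imwrite('pics/crop1.png',o)
# plate: low-saturation bluish region in top
hsv=cv2.cvtColor(t,cv2.COLOR_BGR2HSV)
x0,y0=275,120; h=hsv[y0:200,x0:335]
m=~((h[...,0]<18)&(h[...,1]>80))
m=m.astype(np.uint8)*255
m=cv2.morphologyEx(m,cv2.MORPH_OPEN,np.ones((9,9)))
c=max(cv2.findContours(m,0,2)[0],key=cv2.contourArea)
rc=cv2.minAreaRect(c); P=ray('top',cv2.boxPoints(rc)+[x0,y0],30); print(P.round(1), P.mean(0))
print('sides',np.linalg.norm(P-np.roll(P,1,0),axis=1))
m=((h[...,0]>18)&(h[...,0]<32)&(h[...,1]>110)).astype(np.uint8)*255
c=max(cv2.findContours(m,0,2)[0],key=cv2.contourArea);rc=cv2.minAreaRect(c);P=ray('top',cv2.boxPoints(rc)+[x0,y0],70);print('brass',P.round(1),P.mean(0),np.linalg.norm(P-np.roll(P,1,0),axis=1))
m=(h[...,2]<70).astype(np.uint8)*255
for c in cv2.findContours(m,0,2)[0]:
    if cv2.contourArea(c)>10: rc=cv2.minAreaRect(c);P=ray('top',cv2.boxPoints(rc)+[x0,y0],102);print('dark',rc,P.round(1),P.mean(0))
E
```

```text
[[ 731.1  -84.4   30. ]
 [ 745.6 -205.6   30. ]
 [ 575.6 -225.3   30. ]
 [ 560.8 -104.9   30. ]] [ 653.27837817 -155.04206208   30.        ]
sides [171.51625445 122.00975591 171.19981049 121.32902362]
brass [[ 662.2 -123.    70. ]
 [ 669.8 -183.3   70. ]
 [ 594.4 -192.5   70. ]
 [ 586.7 -132.4   70. ]] [ 628.28657407 -157.78904686   70.        ] [76.04807219 60.72354281 75.97673341 60.56782204]
```

View pics/crop1.png

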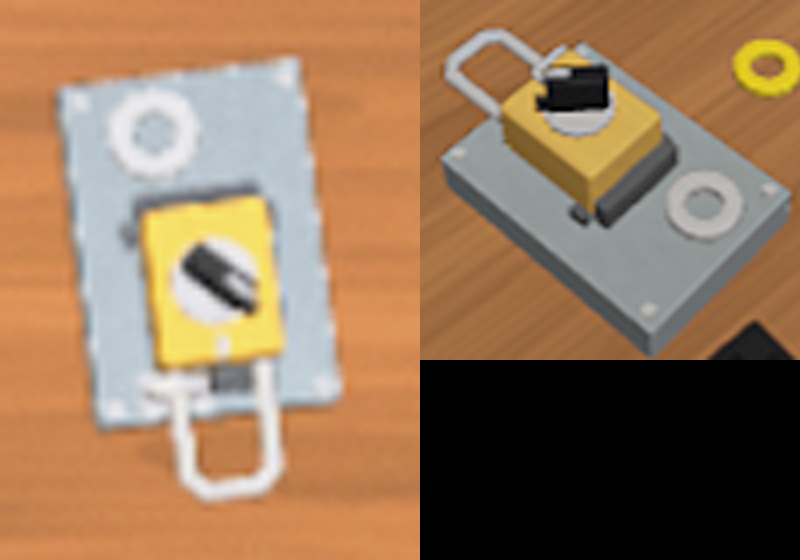

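The crop confirms it: a grey steel ring lies on the right-hand station's tray (crop 155,133). The pointer stripe is at the lower-right end of the bar (crop 255,290), and the shackle points towards the robot. Plate and brass measurements agree on a lock origin of about (628.4,-157.9) with yaw 6.7°.

```bash
cat >> h.py <<'E'
def shift(target,yaw=None,p=None):
    """tool-frame shift & turn from the sensed (or given) pose to a world TCP target / yaw"""
    s=r.sense(); pos=np.array(s['tool_pos']); y=s['tcp_rot'][2]; q=np.radians(y)
    d=np.array(target)-pos; T=np.array([[np.cos(q),np.sin(q),0],[np.sin(q),-np.cos(q),0],[0,0,-1]])
    return (T@d).round(1), None if yaw is None else round(y-yaw,1)
E
python3 - <<'E'
from h import *
print(shift([628.4,-157.9,190],52.5))
t=cv2.imread('top0raw.png');h=cv2.cvtColor(t,cv2.COLOR_BGR2HSV)[150:172,295:316]
m=((h[...,2]<110)).astype(np.uint8)*255
print(h[...,2].min())
for c in cv2.findContours(m,0,2)[0]:
    if cv2.contourArea(c)>8: rc=cv2.minAreaRect(c);P=ray('top',cv2.boxPoints(rc)+[295,150],100);print(rc,P.round(1),P.mean(0))
# expected stripe positions
L=np.array([628.4,-157.9]);
for v in(.8,1.2,1.6):
    a=np.radians(6.7)+np.pi+2-v; print(v,proj('top',[*(L+14*np.array([np.cos(a),np.sin(a)])),102]))
print(proj('top',[*L,102]))
b=(h[...,2]>0); print(h[...,2])
E
```

```text
(array([ 556. , -267.1,   51.6]), np.float64(-35.7))
31
((11.220000267028809, 9.540000915527344), (11.400001525878906, 4.200000286102295), 36.869895935058594) [[ 631.2 -140.5  100. ]
 [ 642.2 -148.7  100. ]
 [ 619.9 -178.2  100. ]
 [ 608.9 -170.   100. ]] [ 625.55466519 -159.35663111  100.        ]
0.8 [[310.01571128 159.66074677]]
1.2 [[309.26523942 161.19242226]]
1.6 [[307.9721582  162.31199288]]
[[305.83088832 158.58211946]]
[[159 226 231 237 241 243 244 246 246 246 246 246 246 245 246 246 246 242
  178 172 208]
 [197 245 246 246 246 246 245 245 246 246 246 246 246 245 246 246 246 243
  202 169 207]
 [200 245 246 246 246 246 245 245 246 246 246 246 246 245 246 246 246 245
  227 174 207]
 [203 246 246 246 246 246 245 245 246 245 245 245 245 246 246 246 246 246
  239 195 208]
 [201 245 246 246 246 246 245 239 220 225 239 240 242 244 245 246 246 246
  237 192 207]
 [188 241 246 246 246 245 238 176  91 136 203 227 233 238 242 245 246 246
  235 178 208]
 [176 233 246 246 246 241 184  80  75  75 106 171 219 236 235 241 245 246
  238 175 207]
 [162 221 246 246 245 227  92  61  70  75  74
[... 590 characters left out ...]
3 246 246 242 220 226 232 233 231 227 210 191 170  93 175 242
  245 237 172]
 [191 166 224 246 246 245 241 235 230 231 225 223 231 240 241 228 239 246
  246 240 191]
 [188 153 213 245 246 246 246 245 242 241 239 240 242 245 246 246 246 246
  246 242 211]
 [194 149 198 245 246 246 246 246 246 245 245 244 245 246 246 246 246 246
  246 244 223]
 [203 164 196 245 246 246 246 246 246 245 244 235 241 246 246 246 246 246
  246 245 235]
 [210 177 204 246 246 246 246 246 246 245 244 233 240 246 246 246 246 245
  245 242 230]
 [209 182 204 245 246 246 246 246 245 245 243 235 233 242 241 237 229 222
  216 207 200]
 [212 185 177 233 243 242 239 233 227 218 209 187 181 195 190 177 180 208
  195 178 203]]
```

Emit:
{"fn": "step_arm", "kwargs": {
  "rows": [
    [[45, -22, 0], -3],
    [[90, -43, 0], -6],
    [[136, -65, 0], -9],
    [[183, -88, 5], -12],
    [[230, -110, 10], -15],
    [[277, -133, 15], -18],
    [[324, -156, 20], -21],
    [[371, -178, 25], -24],
    [[418, -201, 30], -27],
    [[465, -223, 35], -30],
    [[510, -245, 42], -33],
    [[540, -260, 50], -35.7]
  ],
  "fingers": 1
}}

```text
time: 1.4
tool_pos: [614.9, -169.8, 193.0]
tcp_rot: [179.9, -0.0, 52.6]
ft_force: [1.0, -1.2, 0.8]
finger_gap: 85.5
grip_force: 0.0
```

```bash
python3 - <<'E'
from h import *
s=r.sense();print(s['time'],s['tool_pos'],s['tcp_rot'],shift([628.4,-157.9,120],52.5),s['ft_force'])
E
```

```text
1.4 [ 614.91800994 -169.82539326  193.044971  ] [ 1.79935730e+02 -1.81644341e-02  5.26030579e+01] (array([17.7,  3.5, 73. ]), np.float64(0.1)) [ 0.97500283 -1.18592485  0.76604489]
```

Emit:
{"fn": "step_arm", "kwargs": {
  "rows": [
    [[9, 2, 10], 0],
    [[17, 4, 25], 0],
    [[17, 4, 45], 0],
    [[17, 4, 60], 0],
    [[17, 4, 70], 0],
    [[17, 4, 70], 0],
    [[17, 4, 70], 0]
  ]
}}

```text
time: 2.1
tool_pos: [626.7, -161.0, 123.2]
tcp_rot: [180.0, 0.0, 52.4]
ft_force: [1.6, -0.4, 0.2]
finger_gap: 85.8
grip_force: 0.0
```

```bash
python3 - <<'E'
from h import *
s=r.sense();print(s['time'],s['tool_pos'],s['tcp_rot'],shift([628.4,-157.9,88],52.5))
t=snapshot('top');u=snapshot('scene')
a=cv2.resize(t[120:200,275:335],None,fx=7,fy=7,interpolation=cv2.INTER_CUBIC)
b=cv2.resize(u[200:290,190:285],None,fx=4,fy=4,interpolation=cv2.INTER_CUBIC)
o=np.zeros((560,800,3),np.uint8);o[:,:420]=a;o[:360,420:]=b;cv2.imwrite('pics/c2.png',o)
E
```

```text
2.1 [ 626.66550095 -161.01823438  123.15900837] [1.79988798e+02 3.54556616e-04 5.24199219e+01] (array([ 3.5, -0.5, 35.2]), np.float64(-0.1))
```

View pics/c2.png

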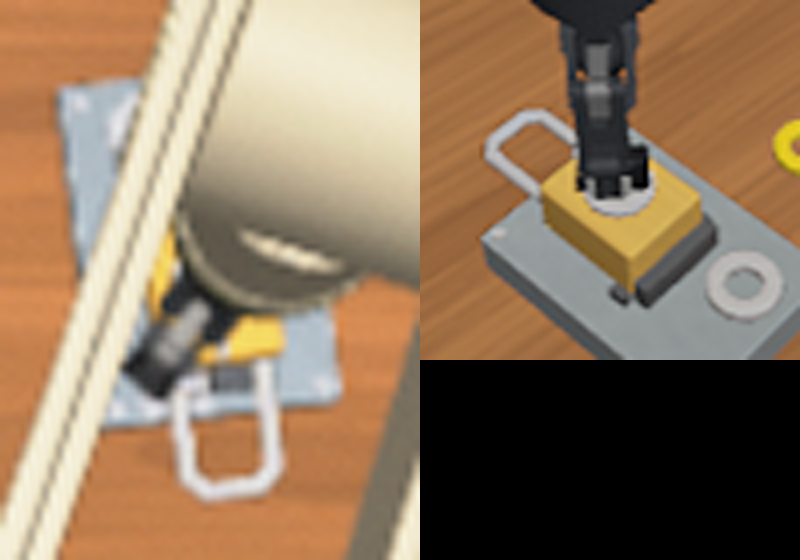

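The open fingers straddle the bar, seen at (600,180) in the scene crop. I'll descend and grip it.

Emit:
{"fn": "step_arm", "kwargs": {
  "rows": [
    [[3, 0, 15], 0],
    [[3, 0, 28], 0],
    [[3, 0, 34], 0],
    [[3, 0, 34], 0],
    [[3, 0, 34], 0]
  ]
}}

```text
time: 2.7
tool_pos: [628.4, -157.9, 88.3]
tcp_rot: [-180.0, 0.0, 52.5]
ft_force: [0.8, -0.3, -0.0]
finger_gap: 85.5
grip_force: 0.0
```

Emit:
{"fn": "step_arm", "kwargs": {
  "rows": [
    [[0, 0, 0], 0],
    [[0, 0, 0], 0],
    [[0, 0, 0], 0],
    [[0, 0, 0], 0],
    [[0, 0, 0], 0],
    [[0, 0, 0], 0],
    [[0, 0, 0], 0],
    [[0, 0, 0], 0]
  ],
  "fingers": 0,
  "squeeze": 30
}}

```text
time: 3.5
tool_pos: [628.9, -158.1, 89.1]
tcp_rot: [180.0, -0.0, 52.5]
ft_force: [0.5, 0.7, 1.9]
finger_gap: 13.3
grip_force: 33.5
```

Emit:
{"fn": "step_arm", "kwargs": {
  "rows": [
    [[0, 0, 0], 5],
    [[0, 0, 0], 10],
    [[0, 0, 0], 15],
    [[0, 0, 0], 20],
    [[0, 0, 0], 25],
    [[0, 0, 0], 30],
    [[0, 0, 0], 35],
    [[0, 0, 0], 40],
    [[0, 0, 0], 44],
    [[0, 0, 0], 46],
    [[0, 0, 0], 46],
    [[0, 0, 0], 46]
  ]
}}

```text
time: 4.7
tool_pos: [629.0, -158.1, 89.2]
tcp_rot: [180.0, -0.0, 6.5]
ft_force: [0.6, -0.4, 3.2]
finger_gap: 13.7
grip_force: 33.7
```

```bash
python3 - <<'E'
from h import *
s=r.sense();print(s['tool_pos'],s['tcp_rot'],s['wrist_torque'])
E
```

```text
[ 628.9510588  -158.05869746   89.18184066] [ 1.79987850e+02 -3.85755962e-02  6.54434092e+00] [ 0.12210143 -0.14605599  0.04156604]
```

The dial turned 46° and the wrist torque is small, so it sits in a notch. I'll release, rise and head for the bow.

Emit:
{"fn": "step_arm", "kwargs": {
  "rows": [
    [[0, 0, 0], 0],
    [[0, 0, 0], 0],
    [[0, 0, 0], 0],
    [[0, 0, 0], 0],
    [[0, 0, 0], 0],
    [[0, 0, -15], 0],
    [[0, 0, -40], 0],
    [[0, 0, -70], 0],
    [[-20, 0, -90], 0],
    [[-60, 0, -100], 0],
    [[-105, 0, -100], 0],
    [[-150, 0, -100], 0]
  ],
  "fingers": 1
}}

```text
time: 5.9
tool_pos: [478.8, -175.2, 190.7]
tcp_rot: [179.9, -0.1, 6.5]
ft_force: [0.3, -0.5, 0.5]
finger_gap: 85.8
grip_force: 0.0
```

Emit:
{"fn": "step_arm", "kwargs": {
  "rows": [
    [[0, 0, 0], -8],
    [[0, 0, 0], -16],
    [[0, 0, 0], -24],
    [[0, 0, 0], -32],
    [[0, 0, 0], -40],
    [[0, 0, 0], -48],
    [[0, 0, 0], -56],
    [[0, 0, 0], -64],
    [[0, 0, 0], -72],
    [[0, 0, 0], -80],
    [[0, 0, 0], -88],
    [[0, 0, 0], -90]
  ],
  "fingers": 0.5
}}

```text
time: 7.1
tool_pos: [479.9, -175.0, 190.3]
tcp_rot: [179.9, 0.0, 96.8]
ft_force: [-0.2, -0.4, 0.6]
finger_gap: 42.8
grip_force: 0.0
```

```bash
python3 - <<'E'
from h import *
s=r.sense();print(s['time'],s['tool_pos'],s['tcp_rot'],s['finger_gap'],shift([531.1,-169.3,90],96.7))
t=snapshot('top');u=snapshot('scene')
a=cv2.resize(t[120:200,275:335],None,fx=7,fy=7,interpolation=cv2.INTER_CUBIC)
b=cv2.resize(u[200:290,190:285],None,fx=4,fy=4,interpolation=cv2.INTER_CUBIC)
o=np.zeros((560,800,3),np.uint8);o[:,:420]=a;o[:360,420:]=b;cv2.imwrite('pics/c3.png',o)
E
```

```text
7.1 [ 479.92412589 -175.04832596  190.29200718] [1.79925810e+02 4.79545311e-02 9.67808528e+01] 42.78840381154546 (array([ -0.3,  51.5, 100.3]), np.float64(0.1))
```

View pics/c3.png

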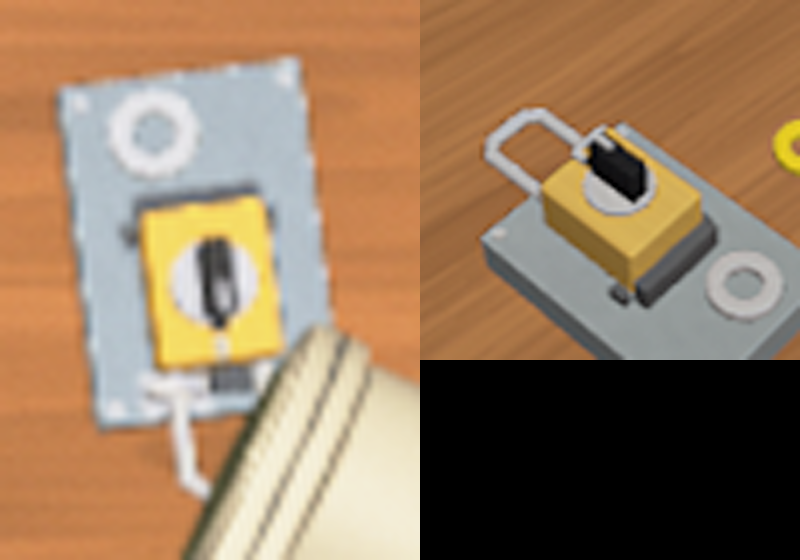

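The pointer stripe (crop 222,300) is in line with the rib (222,345), so the dial is in its opening notch. Next I'll straddle the bow and grip it.

Emit:
{"fn": "step_arm", "kwargs": {
  "rows": [
    [[0, 20, 10], 0],
    [[0, 51, 40], 0],
    [[0, 51, 80], 0],
    [[0, 51, 105], 0],
    [[0, 51, 122], 0],
    [[0, 51, 134], 0],
    [[0, 51, 143], 0],
    [[0, 51, 148], 0],
    [[0, 51, 148], 0],
    [[0, 51, 148], 0]
  ]
}}

```text
time: 8.2
tool_pos: [530.9, -169.5, 41.8]
tcp_rot: [179.9, 0.0, 96.5]
ft_force: [0.5, -0.0, 0.9]
finger_gap: 42.6
grip_force: 0.0
```

Emit:
{"fn": "step_arm", "kwargs": {
  "rows": [
    [[0, 0, 0], 0],
    [[0, 0, 0], 0],
    [[0, 0, 0], 0],
    [[0, 0, 0], 0],
    [[0, 0, 0], 0],
    [[0, 0, 0], 0]
  ],
  "fingers": 0,
  "squeeze": 25
}}

```text
time: 8.8
tool_pos: [530.6, -169.3, 41.1]
tcp_rot: [180.0, 0.0, 96.5]
ft_force: [0.7, -0.4, 4.0]
finger_gap: 7.7
grip_force: 24.6
```

Emit:
{"fn": "step_arm", "kwargs": {
  "rows": [
    [[0, -5, 0], 0],
    [[0, -10, 0], 0],
    [[0, -15, 0], 0],
    [[0, -20, 0], 0],
    [[0, -25, 0], 0],
    [[0, -28, 0], 0],
    [[0, -30, 0], 0],
    [[0, -31, 0], 0],
    [[0, -31, 0], 0],
    [[0, -31, 0], 0]
  ]
}}

```text
time: 9.8
tool_pos: [499.2, -172.6, 40.7]
tcp_rot: [-180.0, -0.0, 96.5]
ft_force: [1.3, 0.0, 1.9]
finger_gap: 7.8
grip_force: 24.4
```

Emit:
{"fn": "step_arm", "kwargs": {
  "rows": [
    [[0, 0, 0], 0],
    [[0, 0, 0], 0],
    [[0, 0, 0], 0],
    [[0, 0, 0], 0],
    [[0, 0, -10], 0],
    [[0, 0, -30], 0],
    [[0, 0, -70], 0],
    [[0, 0, -110], 0],
    [[0, 0, -150], 0],
    [[0, 0, -150], 0]
  ],
  "fingers": 0.5
}}

```text
time: 10.8
tool_pos: [503.0, -174.3, 199.0]
tcp_rot: [179.4, 0.4, 96.5]
ft_force: [1.4, 0.4, 0.6]
finger_gap: 42.4
grip_force: 0.0
```

Emit:
{"fn": "step_arm", "kwargs": {
  "rows": [
    [[0, 0, 0], 8],
    [[0, 0, 0], 16],
    [[0, 0, 0], 24],
    [[0, 0, 0], 32],
    [[0, 0, 0], 40],
    [[0, 0, 0], 48],
    [[0, 0, 0], 56],
    [[0, 0, 0], 64],
    [[0, 0, 0], 72],
    [[0, 0, 0], 80],
    [[0, 0, 0], 88],
    [[0, 0, 0], 90]
  ],
  "fingers": 1
}}

```text
time: 12.0
tool_pos: [499.4, -172.6, 191.1]
tcp_rot: [180.0, -0.0, 6.2]
ft_force: [-0.3, 0.7, 0.5]
finger_gap: 85.4
grip_force: 0.0
```

```bash
python3 - <<'E'
from h import *
s=r.sense();print(s['time'],s['tool_pos'],s['tcp_rot'],s['finger_gap'],shift([628.4,-157.9,45],6.7))
t=snapshot('top');u=snapshot('scene')
a=cv2.resize(t[120:200,275:335],None,fx=7,fy=7,interpolation=cv2.INTER_CUBIC)
b=cv2.resize(u[200:290,190:285],None,fx=4,fy=4,interpolation=cv2.INTER_CUBIC)
o=np.zeros((560,800,3),np.uint8);o[:,:420]=a;o[:360,420:]=b;cv2.imwrite('pics/c4.png',o)
h=cv2.cvtColor(t,cv2.COLOR_BGR2HSV)[120:200,275:335]
m=((h[...,0]>18)&(h[...,0]<32)&(h[...,1]>110)).astype(np.uint8)*255
c=max(cv2.findContours(m,0,2)[0],key=cv2.contourArea);rc=cv2.minAreaRect(c);P=ray('top',cv2.boxPoints(rc)+[275,120],70);print('brass',P.round(1),P.mean(0))
E
```

```text
12.0 [ 499.38189967 -172.5986921   191.12541836] [ 1.79997693e+02 -4.89044150e-03  6.17821609e+00] 85.42041188549842 (array([129.9,  -0.7, 146.1]), np.float64(-0.5))
brass [[ 661.1 -123.4   70. ]
 [ 667.7 -182.2   70. ]
 [ 590.5 -190.6   70. ]
 [ 583.9 -131.9   70. ]] [ 625.76983169 -157.02723888   70.        ]
```

View pics/c4.png

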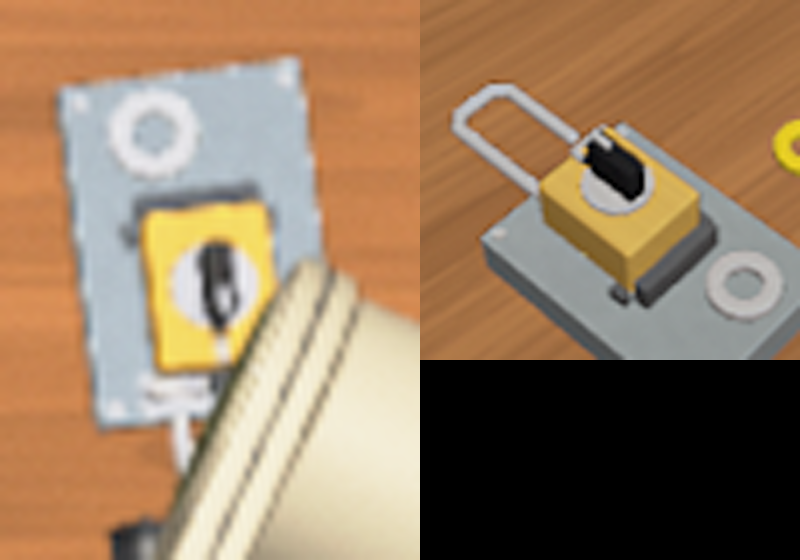

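The shackle is out about 29 mm and the lock shifted only about 2 mm, still on its station. Next I'll grasp the body sides.

Emit:
{"fn": "step_arm", "kwargs": {
  "rows": [
    [[40, 0, 0], -0.5],
    [[85, -0.5, 0], -0.5],
    [[118, -0.7, 10], -0.5],
    [[128, -0.7, 35], -0.5],
    [[128, -0.7, 65], -0.5],
    [[128, -0.7, 90], -0.5],
    [[128, -0.7, 110], -0.5],
    [[128, -0.7, 125], -0.5],
    [[128, -0.7, 137], -0.5],
    [[128, -0.7, 145], -0.5],
    [[128, -0.7, 146], -0.5],
    [[128, -0.7, 146], -0.5]
  ]
}}

```text
time: 13.3
tool_pos: [627.0, -157.7, 45.4]
tcp_rot: [180.0, -0.0, 7.0]
ft_force: [-0.0, 0.3, 0.7]
finger_gap: 85.5
grip_force: 0.0
```

Emit:
{"fn": "step_arm", "kwargs": {
  "rows": [
    [[0, 0, 0], 0],
    [[0, 0, 0], 0],
    [[0, 0, 0], 0],
    [[0, 0, 0], 0],
    [[0, 0, 0], 0],
    [[0, 0, 0], 0]
  ],
  "fingers": 0,
  "squeeze": 60
}}

```text
time: 13.9
tool_pos: [627.6, -157.9, 46.3]
tcp_rot: [179.9, -0.1, 7.0]
ft_force: [-0.1, -0.3, 5.2]
finger_gap: 59.1
grip_force: 67.1
```

Emit:
{"fn": "step_arm", "kwargs": {
  "rows": [
    [[0, 0, -3], 0],
    [[0, 0, -8], 0],
    [[0, 0, -15], 0],
    [[0, 0, -25], 0],
    [[0, 0, -40], 0],
    [[0, 0, -60], 0],
    [[0, 0, -80], 0],
    [[0, 0, -100], 0],
    [[0, 0, -120], 0],
    [[0, 0, -140], 0],
    [[0, 0, -160], 0],
    [[0, 0, -170], 0]
  ]
}}

```text
time: 15.1
tool_pos: [626.9, -157.7, 217.3]
tcp_rot: [179.9, -0.1, 7.0]
ft_force: [0.6, -1.1, -4.7]
finger_gap: 59.1
grip_force: 68.6
```

Emit:
{"fn": "step_arm", "kwargs": {
  "rows": [
    [[0, 0, 0], 0],
    [[0, 0, 0], 0],
    [[0, 0, 0], 0],
    [[0, 0, 0], 0],
    [[0, 0, 0], 0],
    [[0, 0, 0], 0],
    [[0, 0, 0], 0],
    [[0, 0, 0], 0]
  ]
}}

```text
time: 15.9
tool_pos: [626.6, -157.5, 214.8]
tcp_rot: [-180.0, 0.0, 7.0]
ft_force: [-0.1, -0.2, -5.0]
finger_gap: 59.3
grip_force: 68.7
```

```bash
python3 - <<'E'
from h import *
s=r.sense();print(s['time'],s['tool_pos'],s['ft_force'],s['wrist_torque'],s['grip_force'])
u=snapshot('scene')
cv2.imwrite('pics/c5.png',cv2.resize(u[100:300,150:400],None,fx=3,fy=3,interpolation=cv2.INTER_CUBIC))
E
```

```text
15.9 [ 626.60065693 -157.53447541  214.78741302] [-0.07823567 -0.18430115 -5.02416637] [ 0.05365069 -0.0453653  -0.005544  ] 68.67039442062378
```

View pics/c5.png

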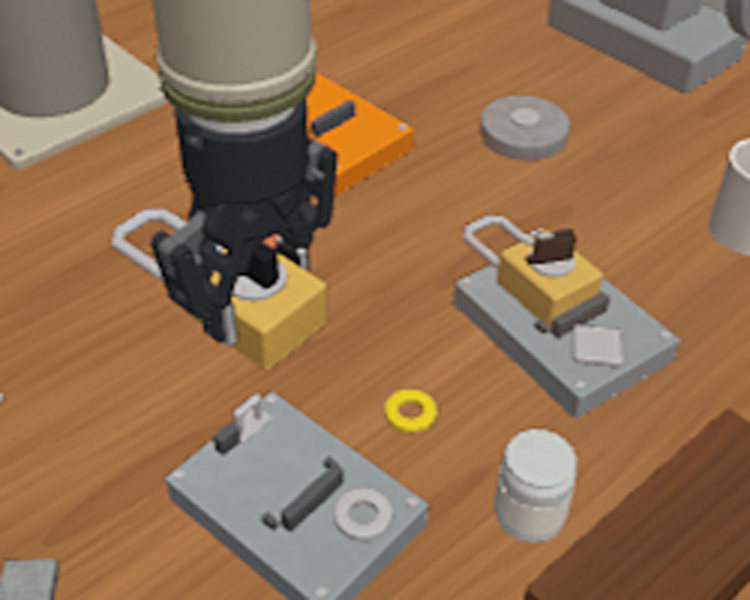

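The lock hangs level in the gripper (270,310) with its shackle open. The ring is still on its tray (362,512) and the other lock is untouched (550,270).

```bash
python3 -c "
from bench import r
print(r.hand_in())"
```

```text
the job is handed in; nothing more can be done
None
```

I handed the job in with the ring tally's padlock held level in the gripper about 20 cm above the bench, its dial on the rib and shackle about 29 mm open; the other lock looked untouched, and no verdict came back.

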